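# Close the mould press

## Robot

A 6-joint arm with a two-finger parallel gripper is mounted at the origin on the work surface. World frame = base frame: x ahead of the robot, y to its left, z up, the work surface at z = 0. Lengths are in m, angles in rad, forces in N, time in s.
With the tool pointing down it reaches from about 0.325 to 0.775 m from the base axis. Payload 5.5 kg.
Tool frame: the origin (TCP) lies midway between the tips of the shut fingers; the grasp point (between the pads) lies ctrl.hold_point_z behind it (ctrl.hold_point_z is the distance from the TCP to the grasp point, in m); z points along the fingers, y is the line along which they close (so a half turn about z gives the same grasp; the last joint's range is limited). The gripper opens to 85 mm and grips with 20 to 120 N. Pads are 22 mm wide; open, the fingers measure 114 mm over their backs; the gripper's body (76 mm by 85 mm) begins 54 mm behind the grasp point. The pads swing forward as they close: fully open they stand 13 mm farther back than shut.
Start: joints at [-1.311, 0.091, 1.231, -0, 1.82, -0.057], TCP at [0.187, -0.57, 0.231] pointing down, gripper open.
Joint ranges: [-2.87, 2.87], [-0.86, 2.18], [0.17, 2.46], [-1.51, 4.65], [0.06, 2.69], [-2.65, 2.65]. Speed limits (rad/s): [2.57, 2.57, 3.01, 3.14, 3.14, 3.14].

## Interface

Orientations are given as a rotation vector (axis times angle).
In Python, from cell import monitor, cams, ctrl gives the robot as it stands.
- The arm moves only by the shell command python3 -m pendant 'ROWS' [FORCE]. ROWS is JSON, a list that holds one entry, the list of rows, each a list of 7 numbers: the shift along the tool's x, y, z each as a share of 75 mm, from -1 to 1, then the turn, a rotation vector about the tool's x, y, z each as a share of 90 degrees, from -1 to 1, then the gripper's target within -1 to 1 (fully open at 1, half-way at 0, shut at -1). A call has 1 to 20 rows; each row shifts and turns the commanded pose from where the row before left it, along the tool's axes as they then stand; what a row does not reach is not made up. A row lasts 1/10 s, in which the tool goes at most 50 mm and 8.59 degrees, less where a joint would pass 70% of its speed; a pose out of reach is approached as far as the arm can. A call with a number of a shift or a turn outside -1 to 1 is refused whole. A call with a gripper value outside its range is refused whole. The fingers move at their own pace and stop on an object; FORCE is the grip in N (left out, the last holds). Time passes only in rows, so rows that do not move let the fingers close. It gives the time, the measured TCP pose, the force, the opening and the grip force at its end, in the units of the state.
- monitor.sense(): the state, without advancing time (a new reading comes with each control period).
- cams.grab_frame(name): name is "side" or "top" or "wrist"; returns a dict with "frame" (480x640x3 uint8, blue, green, red), "fovy" (degrees; the focal length in pixels is half the picture's height over the tangent of half this angle, whatever the lens; pixels are square), "cx", "cy" (the principal point, pixels), "world_to_cam" (4x4, takes a point from world to camera coordinates). Camera axes: x right, y up, looking along -z (the intrinsics and any distortion apply to the point x, -y, -z); pixel columns grow to the right and rows downward; lengths in m; the calibration is good to about 2 mm. A picture is of the moment at which its call begins. There is no depth.
- ctrl.finish_job(): hands the job in; it is judged then, once.
The state is a dict: "time_s": time; "joints": joint angles; "joint_velocities": joint speeds; "effort": joint torques, N m; "position": TCP position; "tool_rot": TCP orientation; "ft_force": force on the tool from outside, world axes, zero at the start; "ft_torque": the same for the moment, N m; "finger_gap": opening from 0.0 (shut) to 1.0 (fully open); "grasp_force": force on a finger pad.
Only numpy, scipy, OpenCV 4.12 (cv2) and the standard library are available. Lean on these libraries where they do the work, as an engineer would, in place of code of your own. Each camera call takes 0.05 s, during which the arm holds its last target. There are 200 camera calls.

## Task

Load and close the cigar mould press, pushing with the fingers only: push the wooden mould that sticks out of the press fully home against the stop at the far end of the bed, then turn the three-armed wheel on top clockwise (seen from above), by pushing on one of its arms, until it will go no further and the platen is down on the mould. Do not lift or tip the mould, and leave the other things on the table where they are.

Things in the scene. Friction and masses are not known exactly. Their poses are not given: they have to be found in the camera images.
- press: grey screw press bolted to the table; origin at table level under the wheel's axis, z up. Bed 200 mm along its x, from y = -190 to +140 mm, top 30 mm up. The mould slides on it along the press's y axis, entering at the open +y end (to the robot's left), between rails with inner faces at x = +-53 mm, 42 mm high.
- stop_face (a point): middle of the end stop's face at the press's -y end, at y = -165 mm, 50 mm above the table: a steel bar 114 mm wide, 70 mm high. The mould is home when its end touches it.
- beam_top (a point): a point on top of the crossbeam under the wheel, 155 mm above the table, 20 mm to the press's +y side of the axis. The beam is 200 mm along x, 50 mm along y, 30 mm thick, on two 22 mm columns at x = +-80 mm, y = 0. Column nuts on it reach 163 mm up, the collar at its middle 169 mm.
- platen_face (a point): centre of the underside of the aluminium platen (100 mm along x, 160 mm along y, 12 mm thick) that hangs under the beam over the mould. It sinks 4 mm per radian as the wheel turns clockwise, to 80.5 mm above the table at the wheel's end stop: down on the mould.
- mould: closed wooden mould, loose on the bed: a block 100 mm (x) by 330 mm (y) by 50 mm high, 0.5 to 1.0 kg, origin at the centre of its underside, axes along the press's. 2 to 4 mm play to each rail. It starts 45 to 80 mm short of home at the +y end; home, its centre is under the wheel's axis and its near end is 165 mm from it, 25 mm past the bed's edge. Slides with under 12 N.
- wheel (a joint): angle of the wheel, rad; grows as it turns clockwise seen from above, 4.0 at its end stop (platen down on the mould), 0.6 to 1.6 at the start. It takes about 0.25 N m to turn and stays where it is left.
- hub (a point): centre of the wheel, on its axis at mid-height of its arms, 195 mm above the table. Hub 36 mm across, from 26 mm below to 16 mm above this point. Three level round steel arms, 12 mm thick, 120 degrees apart, each with a black ball 22 mm across centred 79 mm from the axis. No rim: open between the arms, 26 mm or more free beneath them.
- ball (a point): centre of the ball on one of the three arms, 79 mm from the axis; it turns with the wheel.
- brass_tube: leave alone: brass tube cutter, upright, 36 mm across, 48 mm tall, beside the protruding end of the mould on its far side. Origin at the centre of its underside
- paste_jar: leave alone: clear jar with metal lid, 60 mm across, 60 mm tall, on the robot's side of the press. Origin at the centre of its underside
- torch: leave alone: small blue and black torch lighter lying on the table, about 115 mm long, 27 mm high, on the robot's side of the mould's protruding end. Origin at the centre of its underside
- cigar_tray: leave alone: wooden tray 160 x 260 mm, 40 mm high with its eight finished cigars, left of the press. Origin at the centre of its underside
- cutter: leave alone: small steel guillotine cutter lying flat, 70 x 40 x 13 mm, on the left near the robot. Origin at the centre of its underside

How it is judged:
On the way, in this order (a step that is already met when the one before it is completed fails the run):
1. the mould is fully home against the end stop (y of mould in the frame of press below 0.004 m), for 0.2 s.
2. the wheel is turned clockwise to its end (value of joint wheel above 3.92 rad), for 0.2 s.
At the end, for the whole second after the job is handed in: the mould lies flat on the bed within 4 mm of the end stop, at rest, and the wheel is within 0.08 rad of its clockwise end (angle above 3.92), the platen down (y of mould in the frame of press below 0.004 m and height (world z) of mould between 0.026 and 0.034 m and linear speed of mould below 0.01 m/s and value of joint wheel above 3.92 rad); the robot touches nothing.
It fails at once if the mould is lifted or tipped (height (world z) of mould above 0.04 m or angle between mould's own z axis and vertical above 0.1 rad).
It fails at once if the press or the mould is shoved with the gripper's body or the arm instead of the fingers (contact force between the arm and press above 8 N or contact force between the arm and mould above 8 N).
It fails at once if another thing on the table is moved more than 25 mm (distance of any of brass_tube, paste_jar, torch, cigar_tray, cutter from where it was at the start of the episode above 0.025 m).
It also fails if it takes over 61 s, if anything falls off the work surface, if the arm or the gripper's body presses on something with over 40 N, if the wrist force passes 120 N, or if a joint passes its speed limit or range.

## Working session

There is one attempt and no reset: what is moved stays moved. The work goes in short steps, Python scripts to look and compute and a shell command to move; the robot and the scene stay as the last step left them, time stands still between calls to the robot, and variables do not carry over. Pictures are saved under pics/ and viewed, at most 10 in all, crops included, and the job is handed in when it is done.

```bash
mkdir -p pics; ls
python3 - <<'E'
from cell import monitor,cams,ctrl
import cv2,numpy as np
s=monitor.sense();print(s['time_s'],s['position'],s['tool_rot'],s['finger_gap'],ctrl.hold_point_z)
for n in ('top','side'):
    f=cams.grab_frame(n);cv2.imwrite(f'pics/{n}0.png',f['frame']);print(n,f['fovy'],f['cx'],f['cy'],np.round(f['world_to_cam'],4).tolist(),[k for k in f])
E
```

```text
pics
0.0 [ 0.18685181 -0.56985687  0.23015698] [-3.10034558e+00 -4.95314224e-01  3.27604861e-04] 0.9955695413729223 0.0187
top 53.900320304167465 321.9077688466143 242.75826816972668 [[0.0044, -1.0, 0.0002, 0.1241], [0.999, 0.0044, 0.0451, -0.5017], [-0.0451, -0.0, 0.999, -1.0344], [0.0, 0.0, 0.0, 1.0]] ['frame', 'fovy', 'cx', 'cy', 'world_to_cam']
side 51.61918816155948 327.1750367202203 241.4159093295429 [[-0.8875, -0.4607, -0.0054, 0.5213], [0.3671, -0.7142, 0.5959, -0.1647], [-0.2784, 0.5269, 0.803, -1.0206], [0.0, 0.0, 0.0, 1.0]] ['frame', 'fovy', 'cx', 'cy', 'world_to_cam']
```

View pics/top0.png

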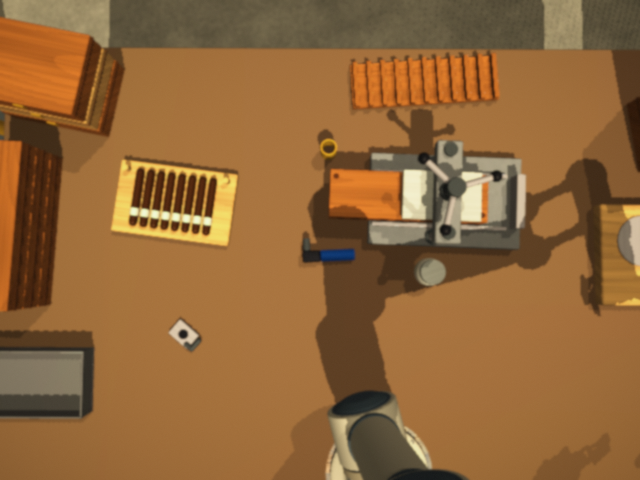

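View pics/side0.png

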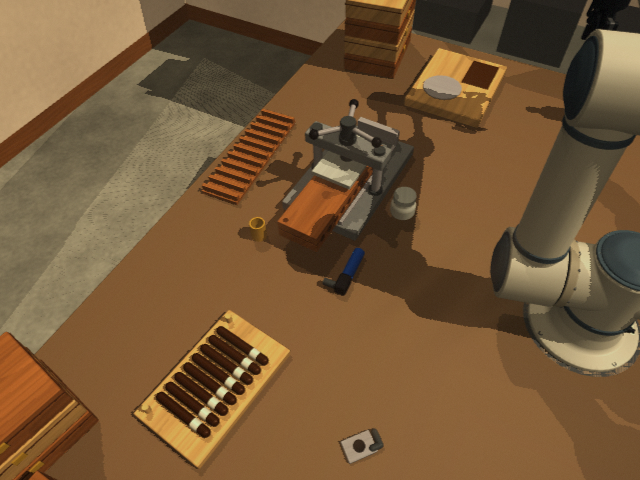

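The top view shows the mould's near end at columns ~330, rows 170–220, the hub at (457,187), and balls at (424,158), (497,176), (446,230). The torch is at (330,254), the tube at (328,148). The side view agrees. Next I compute positions.

```bash
cat > h.py <<'E'
import numpy as np,cv2
from cell import cams,monitor,ctrl
def ray(f,u,v):
    F=240/np.tan(np.radians(f['fovy']/2));M=np.array(f['world_to_cam']);R=M[:3,:3];t=M[:3,3]
    d=R.T@np.array([(u-f['cx'])/F,-(v-f['cy'])/F,-1]);return -R.T@t,d
def at(f,u,v,z):
    o,d=ray(f,u,v);return o+d*(z-o[2])/d[2]
def proj(f,p):
    F=240/np.tan(np.radians(f['fovy']/2));M=np.array(f['world_to_cam']);c=M[:3,:3]@p+M[:3,3]
    return f['cx']+F*c[0]/-c[2],f['cy']-F*c[1]/-c[2]
def tri(f,a,g,b):
    o1,d1=ray(f,*a);o2,d2=ray(g,*b);s=np.linalg.lstsq(np.c_[d1,-d2],o2-o1,rcond=None)[0]
    p,q=o1+s[0]*d1,o2+s[1]*d2;return (p+q)/2,np.linalg.norm(p-q)
E
python3 - <<'E'
from h import *
np.set_printoptions(precision=4,suppress=True)
f=cams.grab_frame('top');g=cams.grab_frame('side')
im=f['frame'];hsv=cv2.cvtColor(im,cv2.COLOR_BGR2HSV)
# dark balls
m=(im.max(2)<45).astype('uint8');m[:, :400]=0;m[:,520:]=0;m[:130]=0;m[250:]=0
n,l,st,c=cv2.connectedComponentsWithStats(m)
B=[]
for i in range(1,n):
    if st[i,4]>30: print('dark',c[i],st[i],at(f,*c[i],.195))
# mould
m=((hsv[...,0]<16)&(hsv[...,1]>170)&(hsv[...,2]>150)).astype('uint8');m[:, :310]=0;m[:,404:]=0;m[:150]=0;m[240:]=0
m=cv2.morphologyEx(m,cv2.MORPH_OPEN,np.ones((3,3)));n,l,st,c=cv2.connectedComponentsWithStats(m);i=1+st[1:,4].argmax()
r=cv2.minAreaRect(np.argwhere(l==i)[:,::-1].astype('float32'));print('mould',st[i]);
for p in cv2.boxPoints(r): print(p,at(f,*p,.08))
print('hub',at(f,457,187,.211),tri(f,(457,187),g,(348,123)))
for a,b in (((424,158),(315,133)),((497,176),(353,104)),((446,230),(377,143))): print(at(f,*a,.195),tri(f,a,g,b))
for nm,p,z in (('endstop',(520,176),.07),('endstop',(518,224),.07),('bed corner',(370,153),.03),('bed corner',(370,248),.03),('bedcorner',(521,159),.03),('bc',(519,248),.03),('tube',(328,148),.048),('jar',(430,271),.06),('torch',(307,250),.027),('torch',(353,255),.027)): print(nm,at(f,*p,z))
E
python3 - <<'E'
import cv2
a=cv2.imread('pics/top0.png')[125:285,290:540];cv2.imwrite('pics/c.png',cv2.resize(a,None,fx=3.2,fy=3.2,interpolation=2))
E
```

```text
dark [423.137  157.2329] [419 153  11  10  73] [ 0.6513 -0.0594  0.195 ]
dark [496.5192 175.2308] [492 172   9   9  52] [ 0.6185 -0.194   0.195 ]
dark [444.75   191.3654] [441 184   9  16 104] [ 0.5882 -0.0987  0.195 ]
dark [445.1579 229.6974] [441 225  10  10  76] [ 0.5178 -0.0989  0.195 ]
mould [ 329  169   72   51 2997]
[328.1456 216.5061] [0.5526 0.1136 0.08  ]
[330.1473 168.4645] [0.6531 0.1098 0.08  ]
[401.9393 171.4558] [ 0.6475 -0.0398  0.08  ]
[399.9376 219.4974] [ 0.5471 -0.0354  0.08  ]
hub [ 0.5938 -0.1166  0.211 ] (array([ 0.5958, -0.119 ,  0.202 ]), np.float64(0.0011746865278236423))
[ 0.6499 -0.061   0.195 ] (array([ 0.6482, -0.0605,  0.1984]), np.float64(0.0018255936129684997))
[ 0.6171 -0.1949  0.195 ] (array([ 0.6191, -0.1958,  0.1911]), np.float64(0.0029024078181599834))
[ 0.5172 -0.1005  0.195 ] (array([ 0.5179, -0.1016,  0.1903]), np.float64(0.000749451391312594))
endstop [ 0.641  -0.2899  0.07  ]
endstop [ 0.5396 -0.2843  0.07  ]
bed corner [0.6979 0.0216 0.03  ]
bed corner [0.4894 0.0216 0.03  ]
bedcorner [ 0.6861 -0.3096  0.03  ]
bc [ 0.4908 -0.3024  0.03  ]
tube [0.7041 0.114  0.048 ]
jar [ 0.4404 -0.1017  0.06  ]
torch [0.4845 0.1587 0.027 ]
torch [0.474  0.0584 0.027 ]
```

View pics/c.png

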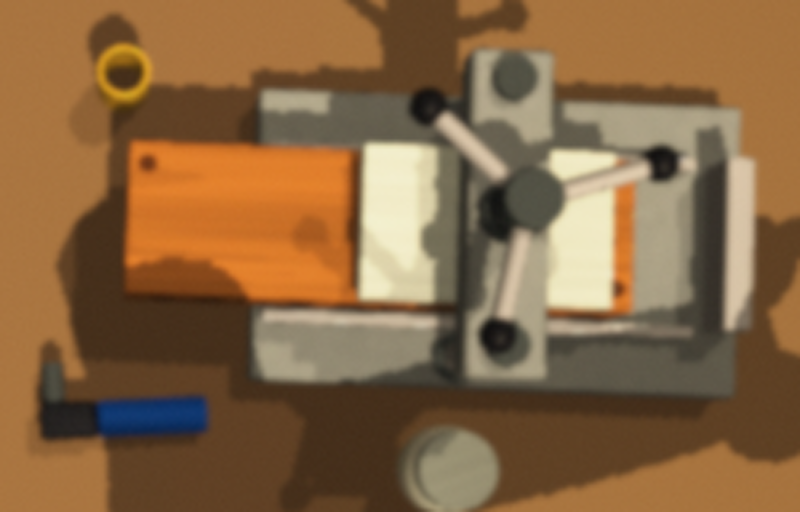

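The balls lie 80 mm from their mean, (0.596,-0.117), so that is the hub. Press yaw is about -0.036 rad. The mould end is at (0.603,0.112) and home is about 64 mm further. All of this fits the given sizes. I'll shut the fingers, lift, and turn tool x to press +y.

```bash
python3 -m pendant '[[[0,0,-0.12,0,0,-0.0862,-1],[0,0,-0.12,0,0,-0.0862,-1],[0,0,-0.12,0,0,-0.0862,-1],[0,0,-0.12,0,0,-0.0862,-1],[0,0,-0.12,0,0,-0.0862,-1],[0,0,-0.12,0,0,-0.0862,-1],[0,0,-0.12,0,0,-0.0862,-1],[0,0,-0.12,0,0,-0.0862,-1],[0,0,-0.12,0,0,-0.0862,-1],[0,0,0,0,0,0,-1]]]' 60
cat > st.py <<'E'
from h import *
from scipy.spatial.transform import Rotation as R
np.set_printoptions(precision=4,suppress=True)
s=monitor.sense();T=R.from_rotvec(s['tool_rot']).as_matrix()
hub=np.array([.5959,-.1174]);yw=-.036;X=np.array([np.cos(yw),np.sin(yw)]);Y=np.array([-X[1],X[0]])
d=s['position'][:2]-hub
print('t',s['time_s'],'pos',s['position'],'press',np.array([d@X,d@Y]),'toolx',T[:,0],'z',T[:,2],'F',s['ft_force'],'gap',s['finger_gap'],'q',s['joints'])
E
python3 st.py
```

```text
time_s: 1.2
position: [0.187, -0.5704, 0.3136]
tool_rot: [2.258, 2.182, -0.002]
ft_force: [0.8, -0.3, 0.4]
finger_gap: -0.001
grasp_force: 0.0
t 1.2 pos [ 0.187  -0.5704  0.3136] press [-0.3923 -0.4674] toolx [ 0.0342  0.9994 -0.0021] z [ 0.0005 -0.0021 -1.    ] F [ 0.7942 -0.3478  0.3647] gap -0.0006853450434311158 q [-1.3107  0.1244  1.0479 -0.      1.9671 -1.2765]
```

```bash
python3 -m pendant '[[[0.505,0.261,0,0,0,0,-1],[0.505,0.261,0,0,0,0,-1],[0.505,0.261,0,0,0,0,-1],[0.505,0.261,0,0,0,0,-1],[0.505,0.261,0,0,0,0,-1],[0.505,0.261,0,0,0,0,-1],[0.505,0.261,0,0,0,0,-1],[0.505,0.261,0,0,0,0,-1],[0.505,0.261,0,0,0,0,-1],[0.505,0.261,0,0,0,0,-1],[0.505,0.261,0,0,0,0,-1],[0.505,0.261,0,0,0,0,-1],[0.505,0.261,0,0,0,0,-1],[0.505,0.261,0,0,0,0,-1],[0.505,0.261,0,0,0,0,-1],[0.505,0.261,0,0,0,0,-1],[0.505,0.261,0,0,0,0,-1],[0.505,0.261,0,0,0,0,-1],[0.505,0.261,0,0,0,0,-1],[0.505,0.261,0,0,0,0,-1]]]' >/dev/null; python3 st.py
```

```text
t 3.2 pos [0.6055 0.1747 0.3114] press [-0.0009  0.2923] toolx [ 0.0394  0.9992 -0.0003] z [-0.0008 -0.0002 -1.    ] F [ 1.3544 -0.5022 -0.2505] gap -0.00233372631680383 q [ 0.227   0.2107  0.956  -0.0001  1.9757  0.2664]
```

```bash
python3 -m pendant '[[[0,0,0.35,0,0,0,-1],[0,0,0.35,0,0,0,-1],[0,0,0.35,0,0,0,-1],[0,0,0.35,0,0,0,-1],[0,0,0.35,0,0,0,-1],[0,0,0.35,0,0,0,-1],[0,0,0.35,0,0,0,-1],[0,0,0.35,0,0,0,-1],[0,0,0.35,0,0,0,-1],[0,0,0.35,0,0,0,-1],[0,0,0,0,0,0,-1]]]' >/dev/null; python3 st.py
python3 - <<'E'
from h import *
cv2.imwrite('pics/s1.png',cv2.resize(cams.grab_frame('side')['frame'][80:320,180:500],None,fx=2,fy=2))
E
```

```text
t 4.3 pos [0.6017 0.1723 0.0439] press [-0.0046  0.2897] toolx [ 0.0387  0.9992 -0.0025] z [-0.0094 -0.0021 -1.    ] F [-0.5366  0.1148  0.0474] gap 0.001908838046213498 q [0.2245 0.2115 1.4316 0.     1.5081 0.2632]
```

View pics/s1.png

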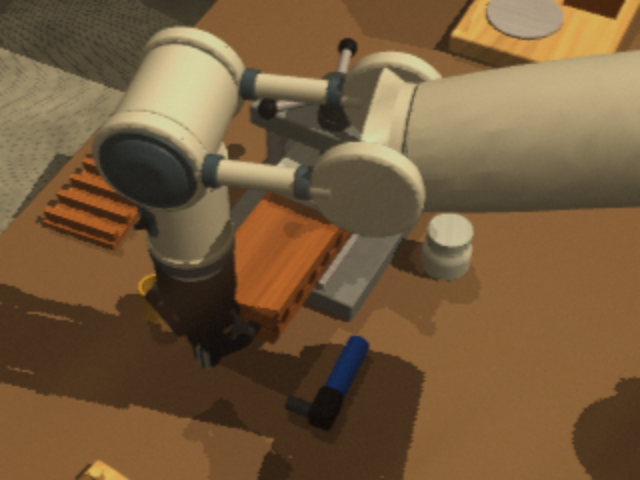

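The fingers stand clear in front of the mould's end, at about (215,345) in the crop. Now I push.

```bash
python3 -m pendant '[[[-0.065,0.01,0,0,0,0,-1],[-0.065,0.01,0,0,0,0,-1],[-0.065,0.01,0,0,0,0,-1],[-0.065,0.01,0,0,0,0,-1],[-0.065,0.01,0,0,0,0,-1],[-0.065,0,0,0,0,0,-1],[-0.065,0,0,0,0,0,-1],[-0.065,0,0,0,0,0,-1],[-0.065,0,0,0,0,0,-1],[-0.065,0,0,0,0,0,-1],[-0.065,0,0,0,0,0,-1],[-0.065,0,0,0,0,0,-1],[-0.065,0,0,0,0,0,-1],[-0.065,0,0,0,0,0,-1],[-0.065,0,0,0,0,0,-1],[-0.065,0,0,0,0,0,-1],[-0.065,0,0,0,0,0,-1],[-0.065,0,0,0,0,0,-1],[-0.065,0,0,0,0,0,-1],[-0.065,0,0,0,0,0,-1]]]' >/dev/null; python3 st.py
```

```text
t 6.35 pos [0.6052 0.075  0.0498] press [0.0024 0.1926] toolx [0.0354 0.9994 0.    ] z [-0.  0. -1.] F [-0.8324  2.1834 -1.9054] gap 0.0008576639277169379 q [0.0675 0.1572 1.4818 0.     1.5026 0.103 ]
```

```bash
python3 -m pendant '[[[-0.04,0,0,0,0,0,-1],[-0.04,0,0,0,0,0,-1],[-0.04,0,0,0,0,0,-1],[-0.04,0,0,0,0,0,-1],[0,0,0,0,0,0,-1]]]' >/dev/null; python3 st.py;python3 -m pendant '[[[-0.02,0,0,0,0,0,-1],[-0.02,0,0,0,0,0,-1],[-0.02,0,0,0,0,0,-1],[0,0,0,0,0,0,-1]]]' >/dev/null; python3 st.py
```

```text
t 6.85 pos [0.6048 0.0628 0.0498] press [0.0024 0.1804] toolx [ 0.0358  0.9994 -0.0008] z [-0.0001 -0.0007 -1.    ] F [0.0609 0.1815 0.1435] gap -0.0028997807465428265 q [ 0.0479  0.1526  1.4869 -0.0007  1.5022  0.0838]
t 7.25 pos [0.6047 0.0588 0.0498] press [0.0024 0.1764] toolx [ 0.0355  0.9994 -0.0001] z [-0.0001 -0.0001 -1.    ] F [-0.4571  2.1675 -1.5316] gap 0.0022629448991956795 q [ 0.041   0.1511  1.4886 -0.0001  1.502   0.0765]
```

```bash
for i in 1 2; do python3 -m pendant '[[[-0.02,0,0,0,0,0,-1],[-0.02,0,0,0,0,0,-1],[0,0,0,0,0,0,-1]]]' >/dev/null; python3 st.py; done
```

```text
t 7.55 pos [0.6045 0.0589 0.0498] press [0.0023 0.1765] toolx [0.0336 0.9994 0.005 ] z [ 0.0002  0.005  -1.    ] F [ 0.415  12.2414 -0.5162] gap -0.0014305795870209568 q [0.0383 0.1501 1.4896 0.005  1.5016 0.0716]
t 7.85 pos [0.6045 0.0589 0.0499] press [0.0022 0.1765] toolx [0.0317 0.9994 0.0098] z [ 0.0006  0.0098 -1.    ] F [ 0.6545 20.6846 -1.4614] gap 0.004293342213457621 q [0.0356 0.1491 1.4905 0.0098 1.501  0.0666]
```

The tool stopped at press y=0.1765, finger face at 0.1655, with 20 N. That matches home. I'll back off, rise and check.

```bash
python3 -m pendant '[[[0.1,0,0,0,0,0,-1],[0.2,0,0,0,0,0,-1],[0.3,0,0,0,0,0,-1],[0.3,0,0,0,0,0,-1],[0.1,0,-0.5,0,0,0,-1],[0,0,-0.5,0,0,0,-1],[0,0,-0.5,0,0,0,-1],[0,0,-0.5,0,0,0,-1],[0,0,-0.5,0,0,0,-1],[0,0,-0.5,0,0,0,-1],[0,0,-0.3,0,0,0,-1],[0,0,0,0,0,0,-1]]]' >/dev/null; python3 st.py
python3 - <<'E'
from h import *
np.set_printoptions(precision=4,suppress=True)
f=cams.grab_frame('top');im=f['frame'];cv2.imwrite('pics/t1.png',cv2.resize(im[110:290,280:540],None,fx=3,fy=3))
m=(im.max(2)<45).astype('uint8');m[:, :400]=0;m[:,520:]=0;m[:130]=0;m[250:]=0
n,l,st,c=cv2.connectedComponentsWithStats(m)
for i in range(1,n):
    if st[i,4]>30: print('dark',c[i],st[i],at(f,*c[i],.195))
E
```

```text
t 9.05 pos [0.608  0.1279 0.3027] press [0.0033 0.2456] toolx [0.0362 0.9993 0.0007] z [ 0.0083  0.0004 -1.    ] F [ 0.4643 -0.1425  1.4389] gap 0.001973178073219005 q [ 0.1532  0.171   1.0166 -0.001   1.9457  0.189 ]
dark [423.0778 157.4778] [418 153  12  11  90] [ 0.6508 -0.0593  0.195 ]
dark [496.6094 174.5781] [492 171  10  10  64] [ 0.6197 -0.1942  0.195 ]
dark [444.624 191.504] [440 183  11  17 125] [ 0.588  -0.0985  0.195 ]
dark [432.0568 224.4432] [427 201   9  39  88] [ 0.5273 -0.075   0.195 ]
dark [445.3882 229.8824] [441 225  10  11  85] [ 0.5174 -0.0993  0.195 ]
```

View pics/t1.png

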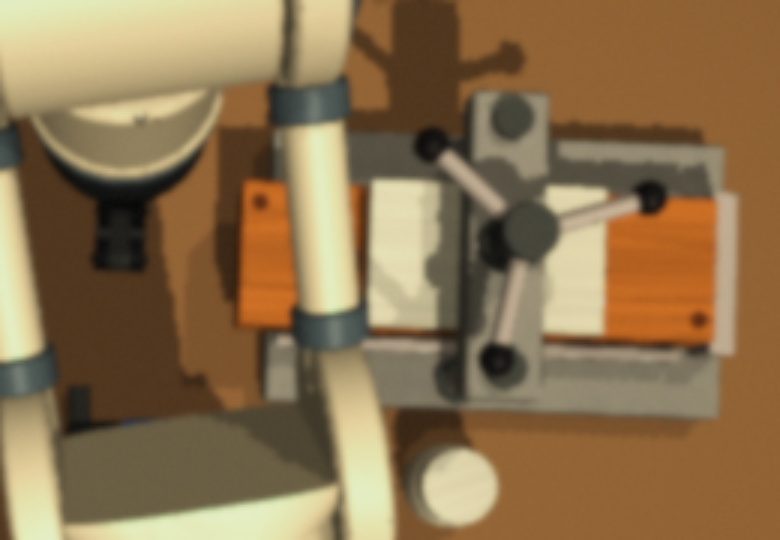

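The mould is flush with the end stop: its right end at column ~715 in the crop, against the bar. The wheel hasn't moved. I'll enter the gap between arms 1 and 3 at press offset (-0.0135,0.050).

```bash
python3 -m pendant '[[[-0.52,-0.045,0,0,0,0,-1],[-0.52,-0.045,0,0,0,0,-1],[-0.52,-0.045,0,0,0,0,-1],[-0.52,-0.045,0,0,0,0,-1],[-0.52,-0.045,0,0,0,0,-1],[0,0,0,0,0,0,-1],[0,0,0,0,0,0,-1]]]' >/dev/null; python3 st.py
```

```text
t 9.8 pos [ 0.583  -0.0671  0.2953] press [-0.0147  0.0498] toolx [0.0377 0.9993 0.0004] z [-0.0029  0.0005 -1.    ] F [ 0.2003  0.5159 -0.4443] gap -0.003980336224316141 q [-0.1726  0.0813  1.1271 -0.      1.9362 -0.1349]
```

```bash
python3 -m pendant '[[[0,0,0.3,0,0,0,-1],[0,0,0.3,0,0,0,-1],[0,0,0.3,0,0,0,-1],[0,0,0.3,0,0,0,-1],[0,0,0.3,0,0,0,-1],[0,0,0,0,0,0,-1],[0,0,0,0,0,0,-1]]]' >/dev/null; python3 st.py
python3 - <<'E'
from h import *
f=cams.grab_frame('side');cv2.imwrite('pics/s2.png',cv2.resize(f['frame'][60:240,240:480],None,fx=3,fy=3))
a=np.radians(np.arange(105,-150,-6));P=.052*np.c_[np.sin(a),np.cos(a)]
for A,d in zip(np.degrees(a),np.diff(P,axis=0)/.075): print(round(A),np.round(d,3))
E
```

```text
t 10.5 pos [ 0.5831 -0.0652  0.1842] press [-0.0147  0.0517] toolx [0.034  0.9994 0.0003] z [-0.0017  0.0004 -1.    ] F [-0.3027 -0.8311 -0.0377] gap 0.0012037315975116918 q [-0.1694  0.0524  1.3542  0.0001  1.7366 -0.1354]
105 [0.015 0.071]
99 [0.008 0.072]
93 [0.    0.073]
87 [-0.008  0.072]
81 [-0.015  0.071]
75 [-0.022  0.069]
69 [-0.03   0.066]
63 [-0.036  0.063]
57 [-0.043  0.059]
51 [-0.049  0.054]
45 [-0.054  0.049]
39 [-0.059  0.043]
33 [-0.063  0.036]
27 [-0.066  0.03 ]
21 [-0.069  0.022]
15 [-0.071  0.015]
9 [-0.072  0.008]
3 [-0.073  0.   ]
-3 [-0.072 -0.008]
-9 [-0.071 -0.015]
-15 [-0.069 -0.022]
-21 [-0.066 -0.03 ]
-27 [-0.063 -0.036]
-33 [-0.059 -0.043]
-39 [-0.054 -0.049]
-45 [-0.049 -0.054]
-51 [-0.043 -0.059]
-57 [-0.036 -0.063]
-63 [-0.03  -0.066]
-69 [-0.022 -0.069]
-75 [-0.015 -0.071]
-81 [-0.008 -0.072]
-87 [ 0.    -0.073]
-93 [ 0.008 -0.072]
-99 [ 0.015 -0.071]
-105 [ 0.022 -0.069]
-111 [ 0.03  -0.066]
-117 [ 0.036 -0.063]
-123 [ 0.043 -0.059]
-129 [ 0.049 -0.054]
-135 [ 0.054 -0.049]
-141 [ 0.059 -0.043]
```

View pics/s2.png

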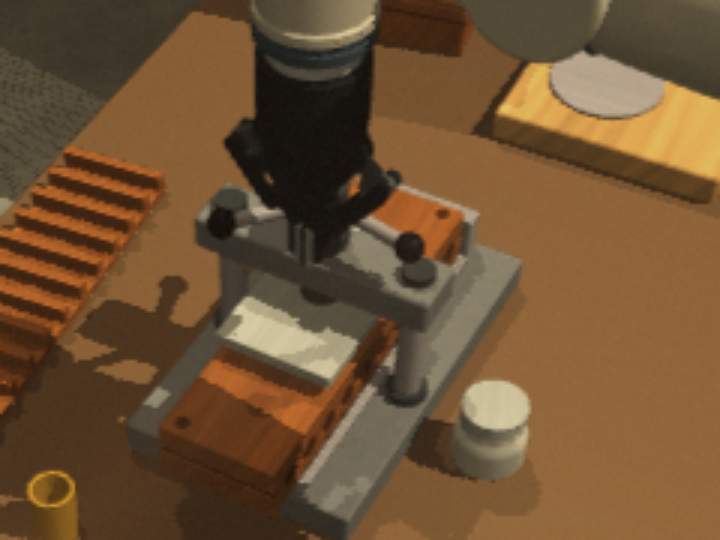

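The fingertips sit between the arms, just in front of the hub at (310,255), and nothing touches. Now I sweep clockwise.

```bash
python3 -m pendant '[[[0.01,0.07,0,0,0,0,-1],[0.01,0.07,0,0,0,0,-1],[0,0.073,0,0,0,0,-1],[-0.008,0.072,0,0,0,0,-1],[-0.015,0.071,0,0,0,0,-1],[-0.022,0.069,0,0,0,0,-1],[-0.03,0.066,0,0,0,0,-1],[-0.036,0.063,0,0,0,0,-1],[-0.043,0.059,0,0,0,0,-1],[-0.049,0.054,0,0,0,0,-1]]]' >/dev/null; python3 st.py;  python3 -m pendant '[[[-0.054,0.049,0,0,0,0,-1],[-0.059,0.043,0,0,0,0,-1],[-0.063,0.036,0,0,0,0,-1],[-0.066,0.03,0,0,0,0,-1],[-0.069,0.022,0,0,0,0,-1]]]' >/dev/null; python3 st.py
```

```text
t 11.55 pos [ 0.6319 -0.0813  0.184 ] press [0.0347 0.0374] toolx [0.0349 0.9994 0.0016] z [-0.0041  0.0018 -1.    ] F [-5.8021  3.0905 -0.6954] gap 0.0002951035853991543 q [-0.1818  0.1913  1.2047  0.001   1.7499 -0.1468]
t 12.05 pos [ 0.645  -0.1042  0.1837] press [0.0486 0.0149] toolx [0.034  0.9994 0.0032] z [-0.0035  0.0033 -1.    ] F [-4.0787  6.7041  0.2904] gap 0.0014845187363432604 q [-0.2136  0.2356  1.1549  0.0025  1.7552 -0.1792]
```

```bash
python3 -m pendant '[[[-0.071,0.015,0,0,0,0,-1],[-0.072,0.008,0,0,0,0,-1],[-0.073,0,0,0,0,0,-1],[-0.072,-0.008,0,0,0,0,-1],[-0.071,-0.015,0,0,0,0,-1],[-0.069,-0.022,0,0,0,0,-1],[-0.066,-0.03,0,0,0,0,-1],[-0.063,-0.036,0,0,0,0,-1]]]' >/dev/null; python3 st.py;  python3 -m pendant '[[[-0.059,-0.043,0,0,0,0,-1],[-0.054,-0.049,0,0,0,0,-1],[-0.049,-0.054,0,0,0,0,-1],[-0.043,-0.059,0,0,0,0,-1],[-0.036,-0.063,0,0,0,0,-1],[-0.03,-0.066,0,0,0,0,-1],[-0.022,-0.069,0,0,0,0,-1]]]' >/dev/null; python3 st.py
```

```text
t 12.85 pos [ 0.6386 -0.1454  0.1849] press [ 0.0437 -0.0264] toolx [0.0332 0.9994 0.0033] z [ 0.0021  0.0032 -1.    ] F [2.2374 6.2142 0.6181] gap 0.0016978685541093098 q [-0.2777  0.235   1.1533  0.0037  1.7521 -0.2438]
t 13.55 pos [ 0.6083 -0.1675  0.1856] press [ 0.0142 -0.0496] toolx [0.0343 0.9994 0.001 ] z [ 0.005   0.0008 -1.    ] F [6.5027 2.3634 1.3944] gap -0.00022623721188918495 q [-0.3239  0.1661  1.23    0.0024  1.741  -0.2892]
```

```bash
python3 -m pendant '[[[-0.015,-0.071,0,0,0,0,-1],[-0.008,-0.072,0,0,0,0,-1],[0,-0.073,0,0,0,0,-1]]]' >/dev/null; python3 st.py;  python3 -m pendant '[[[0.008,-0.072,0,0,0,0,-1],[0.015,-0.071,0,0,0,0,-1]]]' >/dev/null; python3 st.py
```

```text
t 13.85 pos [ 0.5959 -0.1694  0.1857] press [ 0.0019 -0.052 ] toolx [ 0.0341  0.9994 -0.0007] z [ 0.0153 -0.0013 -0.9999] F [36.2232 -2.0177 -7.3197] gap -0.0013582273525131162 q [-0.3339  0.1255  1.2743  0.0039  1.7269 -0.2992]
t 14.05 pos [ 0.5947 -0.169   0.1859] press [ 0.0006 -0.0516] toolx [ 0.0331  0.9994 -0.0052] z [ 0.0388 -0.0065 -0.9992] F [ 80.2718 -13.6184 -23.9607] gap 0.0009751189208137789 q [-0.3356  0.0998  1.302   0.0067  1.701  -0.3016]
```

The end stop is reached, with position stalled and force at 80 N. I'll back off, rise and check.

```bash
python3 -m pendant '[[[-0.02,0.08,0,0,0,0,-1],[0,0.1,0,0,0,0,-1],[0,0.1,0,0,0,0,-1],[0,0.1,0,0,0,0,-1],[0,0,0,0,0,0,-1]]]' >/dev/null; python3 st.py; python3 -m pendant '[[[0,0,-0.3,0,0,0,-1],[0,0,-0.3,0,0,0,-1],[0,0,-0.4,0,0,0,-1],[0,0,-0.4,0,0,0,-1],[0,0,-0.4,0,0,0,-1],[-0.6,0,0,0,0,0,-1],[-0.6,0,0,0,0,0,-1],[-0.6,0,0,0,0,0,-1],[-0.6,0,0,0,0,0,-1],[-0.6,0,0,0,0,0,-1],[-0.4,0,0,0,0,0,-1],[0,0,0,0,0,0,-1],[0,0,0,0,0,0,-1]]]' >/dev/null; python3 st.py
python3 - <<'E'
from h import *
np.set_printoptions(precision=4,suppress=True)
f=cams.grab_frame('top');im=f['frame'];cv2.imwrite('pics/t2.png',cv2.resize(im[110:290,280:540],None,fx=3,fy=3))
m=(im.max(2)<45).astype('uint8');m[:, :400]=0;m[:,520:]=0;m[:130]=0;m[250:]=0
n,l,st,c=cv2.connectedComponentsWithStats(m)
for i in range(1,n):
    if st[i,4]>30:
        p=at(f,*c[i],.195);d=p[:2]-[.5959,-.1174];print('dark',c[i],st[i],p,np.hypot(*d),np.degrees(np.arctan2(d[1],d[0])))
g=cams.grab_frame('side');cv2.imwrite('pics/s3.png',cv2.resize(g['frame'][60:240,240:480],None,fx=3,fy=3))
E
```

```text
t 14.55 pos [ 0.6083 -0.1695  0.1838] press [ 0.0143 -0.0516] toolx [0.0351 0.9994 0.0006] z [-0.0015  0.0006 -1.    ] F [-0.3742  0.0009  0.3511] gap 0.0009768808871769257 q [-0.3257  0.1734  1.225   0.0001  1.7448 -0.2905]
t 15.85 pos [ 0.5986 -0.425   0.3184] press [ 0.0138 -0.3073] toolx [0.0366 0.9993 0.0016] z [-0.0016  0.0017 -1.    ] F [0.0757 0.1307 0.0807] gap -0.0021997245524270044 q [-0.6639  0.5636  0.4994  0.0004  2.081  -0.6271]
dark [447.3714 144.7286] [443 140  11  11  70] [ 0.6747 -0.1042  0.195 ] 0.0799323927096997 9.537821426151933
dark [430.6875 166.6875] [428 163   7   8  32] [ 0.6338 -0.0732  0.195 ] 0.05824035813304775 49.425115650656785
dark [443.7538 187.3077] [440 182   9  12  65] [ 0.5957 -0.0969  0.195 ] 0.0204824081020659 90.4900961747477
dark [452.5    197.5294] [448 195  11   6  34] [ 0.5769 -0.1128  0.195 ] 0.019511636334456618 166.42405024552127
dark [495.2833 203.3167] [491 199   9   9  60] [ 0.5666 -0.1911  0.195 ] 0.07934392966421487 -111.65677490410295
dark [420.8354 214.9873] [417 210   9  11  79] [ 0.5445 -0.0546  0.195 ] 0.08112681435214956 129.2724957574868
dark [428.8163 236.6939] [426 230   8  14  49] [ 0.5048 -0.069   0.195 ] 0.10316055405261099 152.00404776797586
```

View pics/t2.png

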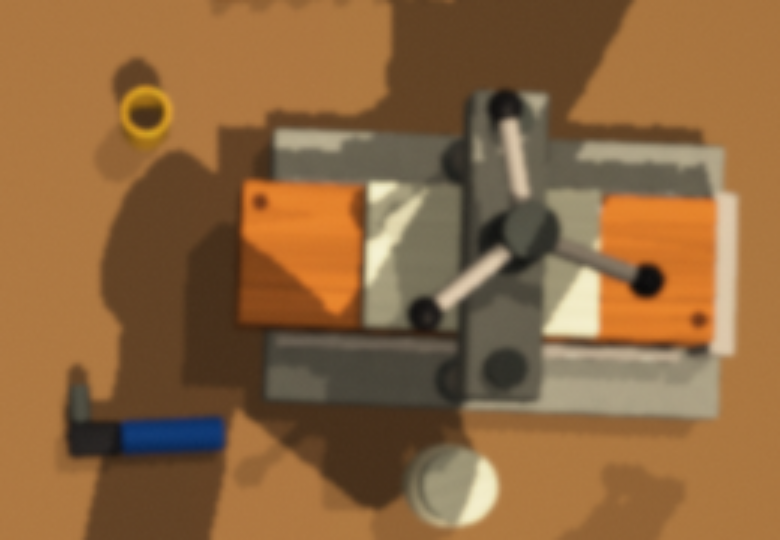

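View pics/s3.png

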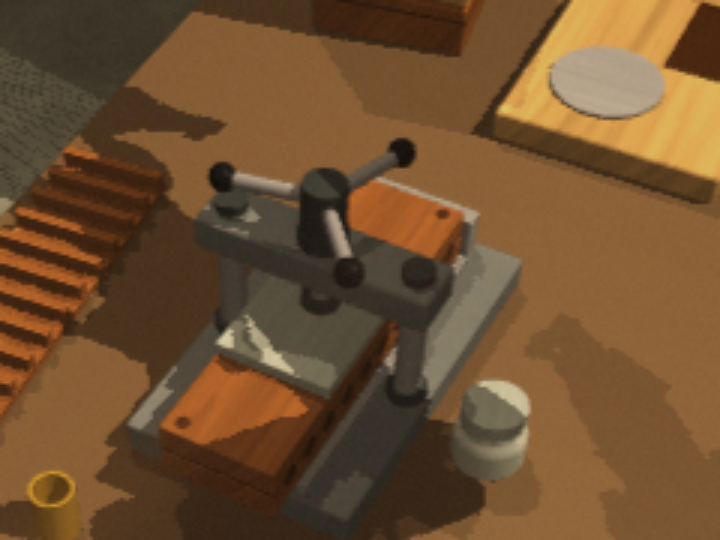

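The arms have turned about 158° (2.76 rad) to a hard stop, which fits a start angle of 1.24. The platen lies on the mould, the mould is flush with the stop, and the other things are where they were. I'm handing in.

```bash
python3 -c "
from cell import ctrl;print(ctrl.finish_job())"
```

```text
the job is handed in; nothing more can be done
None
```

I handed the job in after about 16 s of robot time: the mould is home against the end stop, and the wheel is turned clockwise to its hard stop with the platen down on the mould. The robot stands clear and nothing else looks moved in the pictures, but the hand-in returned no verdict.

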